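# Check the hand brake of a decorating turntable

### The arm

A 7-joint arm with a two-finger parallel gripper is mounted at the origin on the work surface. World frame = base frame: x ahead of the robot, y to its left, z up, the work surface at z = 0. Lengths are in m, angles in rad, forces in N, time in s.
With the tool pointing down it reaches from about 0.425 to 0.925 m from the base axis. Payload 6.8 kg.
Tool frame: the origin (TCP) lies on the front face of the gripper's body, between the roots of the fingers; the fingertips stand 73 mm ahead of it and the grasp point (between the pads) lies 54 mm ahead of it (env.nose_length is the distance from the TCP to the fingertips, in m); z points along the fingers, y is the direction in which the jaws open and shut (so a half turn about z gives the same grasp; the last joint's range is limited). The gripper opens to 85 mm and grips with 20 to 120 N. Pads are 22 mm wide; open, the fingers measure 114 mm over their backs; the gripper's body (76 mm by 85 mm) begins 54 mm behind the grasp point. The pads swing forward as they close: fully open they stand 13 mm farther back than shut.
Start: joints at [1.083, 0.477, 0.022, 1.555, -0.011, 1.109, -0.083], TCP at [0.25, -0.627, 0.304] pointing down, gripper open.
Joint ranges: [-2.96, 2.96], [-0.34, 2.1], [-1.41, 1.46], [0.24, 2.44], [-1.37, 4.51], [0.17, 1.92], [-2.96, 2.96]. Speed limits (rad/s): [2.39, 2.39, 3.14, 3.14, 3.14, 3.14, 3.14].

### API

Orientations are given as a unit quaternion [w, x, y, z].
In Python, from cell import env, kin, camera, calibration, job gives the robot as it stands. The module is installed in compiled form; this text tells all that it offers. Calls block until the motion is done:
- env.reach(position, orientation): joint-space move of the TCP to a pose.
- env.movel(position, velocity=0.15, rot=None, stop_force=None): straight line of the TCP; rot=None keeps the orientation; velocity is the mean speed in m/s. With stop_force (N) it stops when the force on the tool has changed by that much, and returns True; else False.
- env.goto_joints(angles): joint-space move.
- env.grip(opening, f_grip=None): finger opening in m; f_grip is the grip in N (None keeps the last); returns when the fingers have stopped.
- env.dwell(seconds).
- kin.inverse_kinematics(position, orientation): joint angles nearest the present ones, or None.
- env.get_state(): the state.
- camera(name): name is "side" or "top" or "wrist"; returns (picture, depth): 384x512x3 uint8, blue, green, red; 384x512 float32, m along the optical axis (not along the pixel's ray), 0 where there is no reading.
- calibration(name): a dict with "fx", "fy", "cx", "cy" (pixels), "rvec" (rotation vector, rad) and "tvec" (3), from world to camera coordinates, as OpenCV has them. Camera axes: x right, y down, z forward; pixel columns grow to the right and rows downward; lengths in m; the calibration is good to about 2 mm. A picture is of the moment at which its call begins: read the wrist's pose just before it. calibration takes no time and is no camera call; for the wrist camera it gives the pose at the moment of the call.
A pose or a line that the arm cannot do raises env.PlanningError and nothing moves.
- job.job_done(): hands the job in, once; it reports no verdict.
The state is a dict: "time": time; "qpos": joint angles; "joint_velocities": joint speeds; "joint_torque": joint torques, N m; "tcp_pos": TCP position; "orientation": TCP orientation; "force": force on the tool from outside, world axes, zero at the start; "torque": the same for the moment, N m; "opening": finger opening in m.
Only numpy, scipy, OpenCV 4.12 (cv2) and the standard library are available. Lean on these libraries where they do the work, as an engineer would, in place of code of your own. Each camera call takes 0.05 s, during which the arm holds its last target.

### The job

Check the hand brake of the larger turntable, the one carrying the bowl: with the outside of your fingers push its lever in towards the grip bar until it comes firmly against its stop, short of the bar, hold it there for a good second, then ease it back out, not letting it snap, and move clear. Press only on the lever's outer face, without gripping the lever, reaching behind it or touching the bar, and leave the other turntable's brake and all the pots and tools as they stand.

Things in the scene. Friction and masses are not known exactly. Their poses are not given: they have to be found in the camera images.
- large_turntable: the larger turntable, fixed to the table: wheel 240 mm across, top 100 mm above the table, the bowl on it. Origin: on the table under the bracket that carries bar and lever. Own x points from the grip bar's free end to the wheel's centre (at x 0.15), y to the side where the lever stands, z up. The bracket (x -0.014 to 0.022, y -0.015 to 0.055) is 126 mm high
- large_bar_mid (a point): a point on the centre line of the large turntable's fixed grip bar, opposite the place to press the lever. The bar is a level rubber-covered rod 26 mm thick, 110 mm above the table, running along the turntable's x from -0.01 to -0.155 at y = 0. Axes as the turntable's. The bar must not be touched
- large_brake (a joint): the large turntable's brake lever, on an upright pivot at (0, 0.036) in the turntable's frame: 0 = out at rest (leaning 0.35 rad away from the bar), grows as it is pressed in, 0.32 = against its stop, about 20 mm short of the bar. A spring pushes it out: at the pressing point about 1.5 N at rest, 4.5 N at the stop; let go, it snaps back
- large_press (a point): the place to press the large turntable's lever: on its outer face, 110 mm from the pivot, 110 mm above the table; moves with it, about 35 mm inwards (mostly turntable -y) from rest to stop. Own x runs from ball end to pivot, y out of the outer face. Lever: straight, 12 mm thick, 20 mm high (z 0.10 to 0.12, free below), 135 mm from pivot to its 22 mm ball end
- small_turntable: the smaller turntable, fixed to the table, wheel 150 mm across and empty, with a bar and a lever of the same size and arrangement as those of the large one. Origin and axes likewise. Not to be operated
- small_brake (a joint): the small turntable's brake lever: 0 = out at rest, 0.32 = at its stop. Leave it alone
- bowl: loose white ceramic bowl, 120 mm across, 50 mm high, standing on the wheel of the large turntable. Origin: centre of its underside. Leave it alone
- dish_a: loose white paint dish, 84 mm across, 22 mm high, on the table. Origin: centre of its underside. Leave it alone
- dish_b: loose white paint dish like dish_a. Leave it alone
- dish_c: loose white paint dish like dish_a. Leave it alone
- bottle: loose small amber bottle, 40 mm across, 105 mm high, between the two turntables. Origin: centre of its underside. Leave it alone
- jar: loose glass jar with steel lid, 66 mm across, 80 mm high. Origin: centre of its underside. Leave it alone
- palette_knife: loose spatula-like palette knife, 190 mm long, lying flat. Leave it alone
- cup: loose blue-white ceramic cup, 74 mm across, 85 mm high. Origin: centre of its underside. Leave it alone

How it is judged:
On the way, in this order (a step that is already met when the one before it is completed fails the run):
1. the large turntable's lever is pressed against its stop by the fingers on its outer face, and held there (value of joint large_brake above 0.295 rad and (contact force between the fingers and large_brake_c0 above 1 N or contact force between the fingers and large_brake_c1 above 1 N)), for 0.8 s.
2. the lever is back out and the fingers are off it (value of joint large_brake below 0.04 rad and contact force between the fingers and large_brake below 0.3 N), for 0.2 s.
At the end, for the whole second after the job is handed in: after having been held at its stop (joint above 0.295 for 0.8 s), the large turntable's lever is out again (below 0.04), the small turntable's lever is out, and the bowl, dishes, bottle, jar, palette knife and cup are at rest within 30 mm of where they stood (value of joint each of large_brake, small_brake below 0.04 rad and distance of each of bowl, dish_a, dish_b, dish_c, bottle, jar, palette_knife, cup from where it was at the start of the episode below 0.03 m and linear speed of each of bowl, dish_a, dish_b, dish_c, bottle, jar, palette_knife, cup below 0.02 m/s); the robot touches nothing.
It fails at once if the lever snaps back (faster than 4 rad/s outwards) (velocity of joint large_brake below -4 rad/s).
It fails at once if the lever is forced (over 45 N) (contact force between any of the arm, the fingers and large_brake above 45 N).
It fails at once if the lever's inner face is touched (as in gripping or hooking it) or the grip bar is touched (contact force between any of the arm, the fingers and large_brake_c2 above 1 N or contact force between any of the arm, the fingers and large_turntable_c0 above 1 N or contact force between any of the arm, the fingers and large_turntable_c1 above 1 N).
It fails at once if the small turntable's brake is worked (value of joint small_brake above 0.05 rad).
It fails at once if a bystander (bowl, dish, bottle, jar, palette knife or cup) is moved or lifted by more than 30 mm (distance of any of bowl, dish_a, dish_b, dish_c, bottle, jar, palette_knife, cup from where it was at the start of the episode above 0.03 m).
It also fails if it takes over 35 s, if anything falls off the work surface, if the arm or the gripper's body presses on something with over 40 N, if the wrist force passes 120 N, or if a joint passes its speed limit or range.

## Working session

There is one attempt and no reset: what is moved stays moved. The work goes in short steps, each a Python script; the robot and the scene stay as the last script left them, time stands still between calls to the robot, and variables do not carry over. Pictures are saved under pics/ and viewed, and the job is handed in when it is done.

```bash
mkdir -p pics; ls; python3 - <<'E'
from cell import env, kin, camera, calibration, job
import cv2, numpy as np
for n in ("top","side"):
    p,d=camera(n); cv2.imwrite(f"pics/{n}0.png",p); np.save(f"pics/{n}0.npy",d)
    c=calibration(n); print(n,c)
    R=cv2.Rodrigues(np.array(c["rvec"]))[0]; print(-R.T@np.array(c["tvec"]).ravel())
s=env.get_state(); print(s)
E
```

```text
pics
top {'fx': 378.2180419432343, 'fy': 378.2180419432343, 'cx': 253.7595493436085, 'cy': 189.7633850890186, 'rvec': array([ 2.17091741, -2.23033571,  0.05463622]), 'tvec': array([0.0420198 , 0.55211963, 1.25863005])}
[0.49583607 0.03364701 1.28209431]
side {'fx': 371.3809618862193, 'fy': 371.3809618862193, 'cx': 252.30272280395107, 'cy': 191.92879406715048, 'rvec': array([ 2.29650265, -0.25001164,  0.10352735]), 'tvec': array([-0.56048009,  0.16083845,  0.98526922])}
[ 0.41929595 -0.7273936   0.77836484]
{'time': 0.1, 'qpos': array([ 1.08289329,  0.4777056 ,  0.02236567,  1.55630439, -0.01151963,
        1.10930072, -0.08311092]), 'joint_velocities': array([-1.03552515e-04, -1.25735594e-03, -6.48162374e-05, -3.57402293e-03,
       -5.45828139e-04,  6.79836669e-04, -7.12226710e-04]), 'joint_torque': array([ 3.55547956e-03, -5.97758853e+01,  1.61294281e+00, -2.81954759e+01,
        1.26905070e-02,  5.05031276e-03,  3.21856044e-05]), 'tcp_pos': array([ 0.25009314, -0.62653585,  0.30305157]), 'orientation': array([-7.68647762e-04,  9.82024369e-01,  1.88752502e-01, -2.02473956e-04]), 'force': array([-0.44205206,  0.14899939,  0.03064423]), 'torque': array([ 0.00043784, -0.07288359, -0.02325565]), 'opening': 0.08539370226630454}
```

View pics/top0.png

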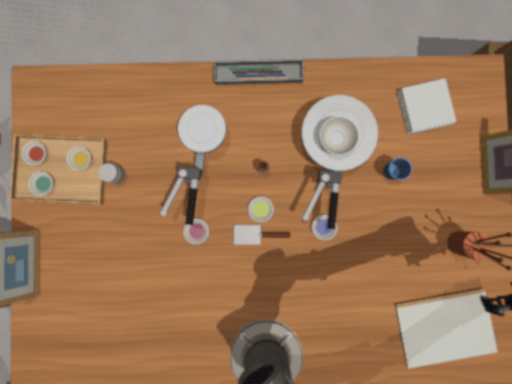

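View pics/side0.png

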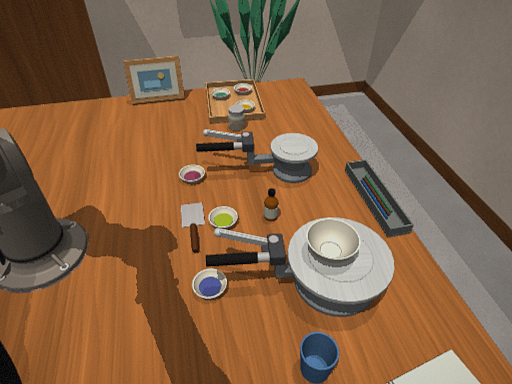

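```bash
cat > h.py <<'E'
import cv2, numpy as np
from cell import env, kin, camera, calibration, job
def ray(c,u,v):
    K=np.array([[c["fx"],0,c["cx"]],[0,c["fy"],c["cy"]],[0,0,1]])
    R=cv2.Rodrigues(np.array(c["rvec"]))[0]; C=-R.T@np.array(c["tvec"]).ravel()
    return C, R.T@np.linalg.inv(K)@np.array([u,v,1.0])
def onplane(c,u,v,z):
    C,d=ray(c,u,v); return C+d*(z-C[2])/d[2]
def depthpt(c,u,v,Z):
    C,d=ray(c,u,v); return C+d*Z
def proj(c,P):
    K=np.array([[c["fx"],0,c["cx"]],[0,c["fy"],c["cy"]],[0,0,1]])
    return cv2.projectPoints(np.array(P,float).reshape(-1,1,3),np.array(c["rvec"]),np.array(c["tvec"]),K,None)[0].reshape(-1,2)
E
python3 - <<'E'
from h import *
p=cv2.imread("pics/top0.png"); d=np.load("pics/top0.npy"); c=calibration("top")
cv2.imwrite("pics/topcrop.png",cv2.resize(p[80:250,230:410],None,fx=3.3,fy=3.3,interpolation=cv2.INTER_CUBIC))
# height map
v,u=np.mgrid[0:384,0:512]
K=np.array([[c["fx"],0,c["cx"]],[0,c["fy"],c["cy"]],[0,0,1]]);R=cv2.Rodrigues(c["rvec"])[0];C=-R.T@c["tvec"]
cam=np.stack([(u-c["cx"])/c["fx"]*d,(v-c["cy"])/c["fy"]*d,d],-1); W=cam@R+C
W[d==0]=np.nan
np.save("pics/W.npy",W)
z=W[...,2]
h=np.clip(np.nan_to_num(z)*1500,0,255).astype(np.uint8)
cv2.imwrite("pics/hcrop.png",cv2.resize(h[80:250,230:410],None,fx=3.3,fy=3.3,interpolation=cv2.INTER_NEAREST))
sub=lambda m:(W[m][:,:3].mean(0),m.sum())
box=np.zeros(z.shape,bool); box[165:235,295:345]=1
hsv=cv2.cvtColor(p,cv2.COLOR_BGR2HSV)
up=box&(z>0.085)&(z<0.135)
dark=up&(hsv[...,2]<70); light=up&(hsv[...,2]>120)
for n,m in(("dark",dark),("light",light)):
    P=W[m]; print(n,len(P),P.min(0),P.max(0),np.median(P,0))
E
```

```text
dark 243 [ 0.42748686 -0.22505548  0.10821002] [ 0.60017531 -0.17080634  0.12908913] [ 0.48279744 -0.20976879  0.12156688]
light 417 [ 0.42763753 -0.25881756  0.08978351] [ 0.6219038  -0.11816202  0.13262388] [ 0.55114904 -0.18544734  0.11873724]
```

View pics/topcrop.png

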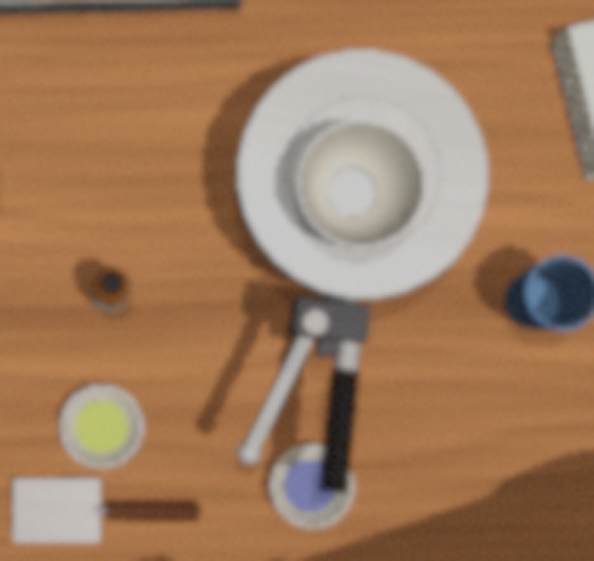

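View pics/hcrop.png

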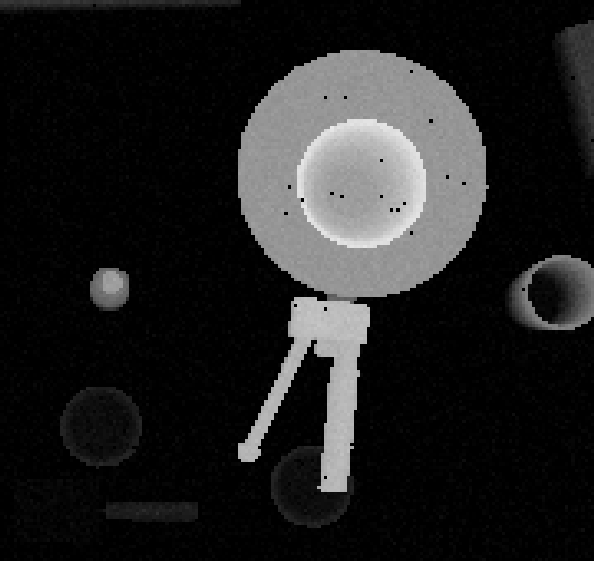

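```bash
python3 - <<'E'
from h import *
c=calibration("top"); W=np.load("pics/W.npy"); z=np.nan_to_num(W[...,2])
box=np.zeros(z.shape,np.uint8); box[90:172,295:385]=1
m=((z>0.085)&(box>0)).astype(np.uint8)
ct=max(cv2.findContours(m,cv2.RETR_EXTERNAL,cv2.CHAIN_APPROX_NONE)[0],key=cv2.contourArea)
(u,v),r=cv2.minEnclosingCircle(ct); print(u,v,r); 
P=onplane(c,u,v,0.1); print("wheel",P, "diam", 2*np.linalg.norm(onplane(c,u+r,v,.1)-P))
# connected component below bracket row 184
b=np.zeros_like(box); b[190:232,295:345]=1
m=((z>0.085)&(b>0)).astype(np.uint8)
n,l,st,cen=cv2.connectedComponentsWithStats(m); print(st,cen)
for i in range(1,n):
    if st[i,4]<30: continue
    vs,us=np.nonzero(l==i)
    pts=np.array([onplane(c,a,bb,.12) for a,bb in zip(us,vs)])[:,:2]
    vx,vy,x0,y0=cv2.fitLine(pts.astype(np.float32),cv2.DIST_HUBER,0,.01,.01).ravel()
    rel=pts-[x0,y0]; t=rel@[vx,vy]; s=rel@[-vy,vx]
    print(i,"dir",vx,vy,np.degrees(np.arctan2(vy,vx)),"pt",x0,y0,"t",t.min(),t.max(),"w",s.min(),s.max(),
      "ends",[x0+vx*t.min(),y0+vy*t.min()],[x0+vx*t.max(),y0+vy*t.max()],"z",np.median(W[vs,us,2]))
b=np.zeros_like(box); b[170:183,312:345]=1
vs,us=np.nonzero((z>0.115)&(b>0)); pts=np.array([onplane(c,a,bb,.126)[:2] for a,bb in zip(us,vs)]).astype(np.float32)
rc=cv2.minAreaRect(pts*1000); print("bracket",rc,np.median(W[vs,us,2]))
E
```

```text
339.1351318359375 132.0 38.075660705566406
wheel [ 0.72411992 -0.24649832  0.1       ] diam 0.24043405178441893
[[     0      0    512    384 196115]
 [   302    190     19     30    158]
 [   326    190     13     39    335]] [[255.324942   191.45929174]
 [310.32911392 204.89240506]
 [332.12238806 209.01492537]]
1 dir 0.8786418 -0.47748154 -28.521046 pt 0.49705046 -0.14481923 t -0.04889177124699616 0.054432716322518365 w -0.010235491958938137 0.0102951568684425 ends [np.float64(0.4540921110325644), np.float64(-0.1214743114164519)] [np.float64(0.544877323141277), np.float64(-0.17080984727599083)] z 0.1193556101131944
2 dir 0.9905702 -0.13700639 -7.8746552 pt 0.4826103 -0.21132766 t -0.05957896932343223 0.05977199770157293 w -0.013687785747383168 0.013584325276612748 ends [np.float64(0.42359313446427505), np.float64(-0.20316495776852794)] [np.float64(0.5418186442567359), np.float64(-0.2195168025592487)] z 0.12074469241426189
bracket ((583.9381103515625, -205.70001220703125), (70.80010223388672, 36.90407943725586), 88.46271514892578) 0.12557418729579695
```

```bash
cat >> h.py <<'E'
YAW=np.radians(-8.2); O=np.array([0.5757,-0.2251]); Rz=np.array([[np.cos(YAW),-np.sin(YAW)],[np.sin(YAW),np.cos(YAW)]])
ZT=0.165
def w(x,y): return O+Rz@np.array([x,y])
def press(q,gap):  # TCP xy with its finger axis 'gap' outside the outer face
    L=0.35-q; e=np.array([-np.cos(L),np.sin(L)]); n=np.array([np.sin(L),np.cos(L)])
    return w(*(np.array([0,.036])+.11*e+(.006+gap)*n))
psi=YAW-0.12
QT=np.array([0,np.cos(psi/2),np.sin(psi/2),0])
E
python3 - <<'E'
from h import *
for q in(0,.32): print(press(q,0),press(q,.0145))
env.grip(0.0,60)
a=press(0,.06); print(a)
env.reach([a[0],a[1],0.30],QT)
s=env.get_state(); print(s["time"],s["qpos"],s["tcp_pos"],s["opening"])
env.movel([a[0],a[1],ZT],velocity=0.12)
s=env.get_state(); print(s["time"],s["tcp_pos"],s["force"])
for n in("side","top","wrist"):
    p,d=camera(n); cv2.imwrite(f"pics/{n}1.png",p); np.save(f"pics/{n}1.npy",d)
p=cv2.imread("pics/side1.png"); cv2.imwrite("pics/side1c.png",cv2.resize(p[150:330,150:350],None,fx=3.3,fy=3.3,interpolation=cv2.INTER_CUBIC))
E
```

```text
[ 0.4867801  -0.13211176] [ 0.49364403 -0.11933927]
[ 0.47351237 -0.16460985] [ 0.47601005 -0.15032658]
[ 0.51518253 -0.07926007]
3.0417 [ 0.24478576  0.24262638 -0.24583527  1.91075069  0.07010409  0.99634036
 -1.86745872] [ 0.51520588 -0.08020621  0.29999746] 0.00022638058303387144
4.3167 [ 0.51568646 -0.07928648  0.16566805] [ 0.49266293 -0.33658108  0.31373577]
```

View pics/side1c.png

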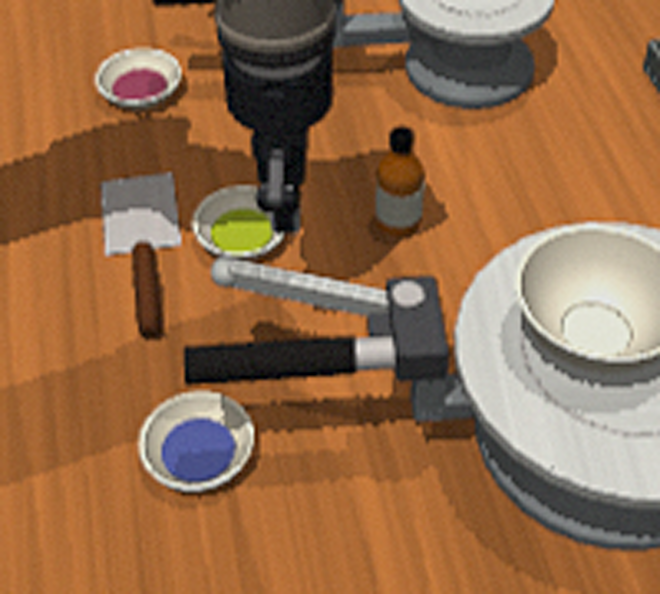

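View pics/wrist1.png

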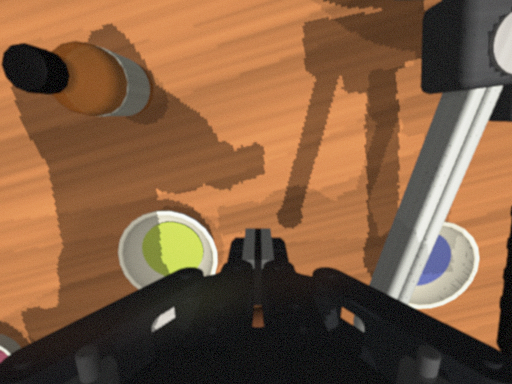

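```bash
python3 - <<'E'
from h import *
s=env.get_state(); T=np.array(s["tcp_pos"]); 
ax=np.array([np.cos(psi),np.sin(psi),0]); ay=np.array([np.sin(psi),-np.cos(psi),0])
for n in("wrist","side","top"):
    c=calibration(n); d=np.load(f"pics/{n}1.npy")
    v,u=np.mgrid[0:384,0:512]
    R=cv2.Rodrigues(c["rvec"])[0];C=-R.T@c["tvec"]
    W=np.stack([(u-c["cx"])/c["fx"]*d,(v-c["cy"])/c["fy"]*d,d],-1)@R+C
    P=W[d>0]-T; X=P@ax;Y=P@ay;Z=-P[:,2]
    near=(abs(X)<.06)&(abs(Y)<.07)&(Z>-.05)&(Z<.085)
    print(n)
    for z in np.arange(-.05,.085,.01):
        k=near&(Z>=z)&(Z<z+.01)
        if n!="wrist": pass
        if k.sum()>3: print(round(z,3),k.sum(),"x",X[k].min().round(3),X[k].max().round(3),"y",Y[k].min().round(3),Y[k].max().round(3))
E
```

```text
wrist
-0.03 3635 x 0.011 0.02 y -0.057 0.056
-0.02 13456 x -0.001 0.019 y -0.062 0.062
-0.01 10374 x -0.009 0.017 y -0.06 0.061
0.0 6468 x -0.01 0.017 y -0.052 0.053
0.01 5243 x -0.01 0.015 y -0.044 0.044
0.02 2840 x -0.013 0.013 y -0.036 0.036
0.03 848 x -0.012 0.013 y -0.021 0.021
0.04 1484 x -0.036 0.024 y -0.014 0.07
0.05 1605 x -0.04 0.024 y -0.014 0.07
0.06 828 x -0.037 0.024 y -0.013 0.07
0.07 16 x 0.009 0.01 y -0.006 0.006
side
-0.05 35 x -0.01 0.01 y 0.03 0.041
-0.04 70 x -0.02 0.018 y 0.01 0.046
-0.03 73 x -0.02 0.018 y -0.01 0.061
-0.02 61 x -0.018 0.018 y 0.015 0.062
-0.01 27 x -0.016 0.017 y 0.009 0.057
0.0 35 x -0.017 0.017 y 0.01 0.045
0.01 10 x -0.01 0.012 y 0.013 0.041
0.02 8 x -0.006 0.013 y -0.003 0.031
0.04 97 x -0.048 0.017 y 0.005 0.07
0.05 37 x -0.048 0.01 y 0.004 0.07
0.06 19 x -0.036 0.01 y 0.004 0.07
0.07 4 x -0.011 0.007 y 0.003 0.006
top
-0.05 4 x -0.01 0.004 y -0.042 -0.038
-0.04 8 x -0.01 0.002 y -0.045 -0.039
-0.03 27 x -0.012 0.008 y -0.062 -0.041
-0.02 32 x -0.013 0.013 y -0.063 -0.043
```

```bash
python3 - <<'E'
from h import *
def rep(t,r=None):
    s=env.get_state(); n=np.array([-np.sin(psi),np.cos(psi)])
    print(t,r,round(s["time"],2),s["tcp_pos"].round(4),s["force"].round(2),"out",round(float(s["force"][:2]@n),2))
a=press(0,.02); r=env.movel([*a,ZT],velocity=.06,stop_force=12); env.dwell(.1); rep("near",r)
a=press(.24,.014); r=env.movel([*a,ZT],velocity=.025,stop_force=12); rep("0.24",r)
p,d=camera("top"); cv2.imwrite("pics/top2.png",p); p,d=camera("side"); cv2.imwrite("pics/side2.png",p)
cv2.imwrite("pics/side2c.png",cv2.resize(p[150:330,150:350],None,fx=3.3,fy=3.3,interpolation=cv2.INTER_CUBIC))
rep("0.24b")
E
```

```text
near False 5.38 [ 0.4965 -0.114   0.1651] [0.76 0.16 0.79] out 0.36
0.24 False 6.84 [ 0.4795 -0.1424  0.1651] [2.43 2.29 0.9 ] out 2.84
0.24b None 6.94 [ 0.4794 -0.1424  0.165 ] [2.7  1.69 1.13] out 2.33
```

View pics/side2c.png

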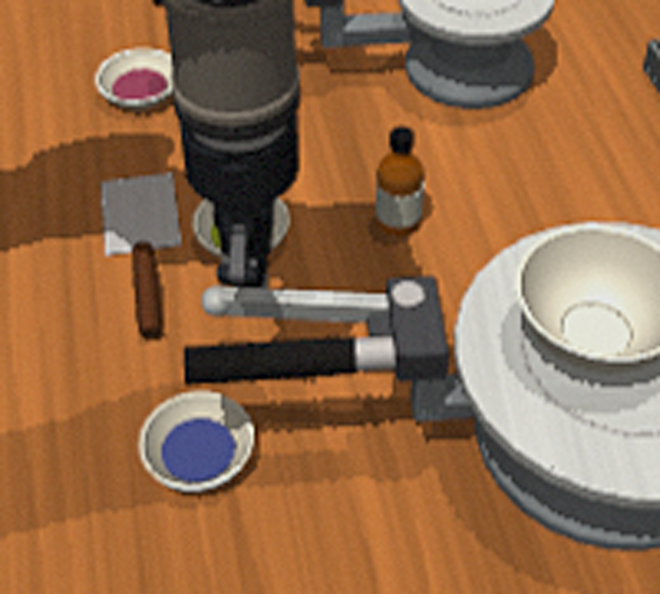

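The fingers sit on the outer face (crop about (240,270)), the lever has swung in, and the force of about 2.5–3 N matches the spring. I'll carry on to the stop.

```bash
python3 - <<'E'
from h import *
n=np.array([-np.sin(psi),np.cos(psi)])
def rep(t,r=None):
    s=env.get_state()
    print(t,r,round(s["time"],2),s["tcp_pos"].round(4),s["force"].round(2),"out",round(float(s["force"][:2]@n),2))
a=press(.32,.014); r=env.movel([*(a+.003*n),ZT],velocity=.02,stop_force=9); rep("a",r)
if not r:
    r=env.movel([*(a-.009*n),ZT],velocity=.01,stop_force=8); rep("b",r)
env.dwell(.3); rep("h0"); env.dwell(.3); rep("h1")
p,d=camera("top"); cv2.imwrite("pics/top3.png",p); np.save("pics/top3.npy",d);p,d=camera("side"); cv2.imwrite("pics/side3.png",p)
cv2.imwrite("pics/side3c.png",cv2.resize(p[150:330,150:350],None,fx=3.3,fy=3.3,interpolation=cv2.INTER_CUBIC))
print(a)
E
```

```text
a False 7.39 [ 0.4766 -0.1479  0.165 ] [3.44 3.84 0.1 ] out 4.6
b True 8.23 [ 0.4752 -0.1535  0.1649] [1.29 5.34 1.91] out 5.49
h0 None 8.53 [ 0.4754 -0.153   0.1649] [0.16 4.8  3.49] out 4.67
h1 None 8.83 [ 0.4755 -0.153   0.1647] [0.05 4.49 2.38] out 4.34
[ 0.47592392 -0.15081911]
```

View pics/side3c.png

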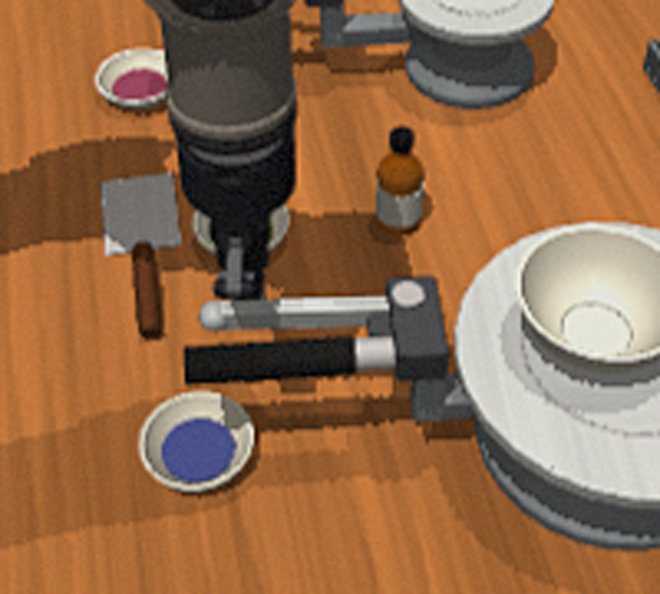

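The force settled at only about 4.4 N, which the spring alone could give. I'll measure the lever angle before trusting that this is the stop.

```bash
python3 - <<'E'
from h import *
for im in("side0","side2","side3"):
    c=calibration("side"); p=cv2.imread(f"pics/{im}.png").astype(int)
    # ball end: bright grey blob near left end of lever
    hsv=cv2.cvtColor(p.astype(np.uint8),cv2.COLOR_BGR2HSV)
    m=((hsv[...,1]<45)&(hsv[...,2]>130)).astype(np.uint8); b=np.zeros_like(m); b[222:255,208:224]=1
    vs,us=np.nonzero(m*b); 
    k=us<us.min()+7; u,v=us[k].mean(),vs[k].mean()
    P=onplane(c,u,v,.11)[:2]; f=Rz.T@(P-O)-[0,.036]
    print(im,(u,v),P.round(4),"r",np.hypot(*f).round(4),"q",(.35-np.arctan2(f[1],-f[0])).round(3))
E
cat >/dev/null <<E
E
```

```text
side0 (np.float64(214.13793103448276), np.float64(227.6206896551724)) [ 0.455  -0.1127] r 0.1474 q -0.055
side2 (np.float64(214.14), np.float64(237.2)) [ 0.4508 -0.143 ] r 0.1381 q 0.15
side3 (np.float64(213.31914893617022), np.float64(241.59574468085106)) [ 0.4471 -0.1559] r 0.1379 q 0.248
```

```bash
python3 - <<'E'
from h import *
n=np.array([-np.sin(psi),np.cos(psi)])
def rep(t,r=None):
    s=env.get_state()
    print(t,r,round(s["time"],2),s["tcp_pos"].round(4),s["force"].round(2),"out",round(float(s["force"][:2]@n),2))
a=press(.32,.014); xy=env.get_state()["tcp_pos"][:2]
for i in range(8):
    xy=xy-.001*n; r=env.movel([*xy,ZT],velocity=.01,stop_force=15); env.dwell(.1); rep(i,r)
    s=env.get_state()
    if r or s["force"][:2]@n>13: break
p,d=camera("side"); cv2.imwrite("pics/side4.png",p)
E
```

```text
0 False 9.3 [ 0.4752 -0.1539  0.1649] [0.21 5.16 0.27] out 5.04
1 False 9.65 [ 0.475  -0.1545  0.1649] [1.29 5.19 1.02] out 5.35
2 False 10.0 [ 0.475  -0.1546  0.1649] [1.41 7.97 0.41] out 8.06
3 False 10.35 [ 0.4749 -0.1547  0.1649] [ 1.44 10.82  1.21] out 10.82
4 False 10.7 [ 0.4749 -0.1548  0.1649] [ 2.55 12.1   0.99] out 12.34
5 False 11.05 [ 0.4748 -0.155   0.1649] [ 2.19 15.32  0.81] out 15.36
```

Now it is firm: the force rises by about 3 N for each 0.1 mm. Next I hold, then ease out.

```bash
python3 - <<'E'
from h import *
n=np.array([-np.sin(psi),np.cos(psi)])
def rep(t,r=None):
    s=env.get_state()
    print(t,r,round(s["time"],2),s["tcp_pos"].round(4),s["force"].round(2),"out",round(float(s["force"][:2]@n),2))
for i in range(3): env.dwell(.5); rep("hold")
p,d=camera("side"); cv2.imwrite("pics/side5.png",p)
for q,g in((.24,.011),(.12,.011),(0,.011),(0,.02)):
    env.movel([*press(q,g),ZT],velocity=.025); rep((q,g))
env.movel([*press(0,.06),ZT],velocity=.06); rep("clear")
env.dwell(.3); rep("clear")
p,d=camera("side"); cv2.imwrite("pics/side6.png",p)
a=press(0,.06); env.movel([*a,.30],velocity=.12); env.dwell(.3); rep("up")
p,d=camera("side"); cv2.imwrite("pics/side7.png",p)
p,d=camera("top"); cv2.imwrite("pics/top7.png",p)
E
python3 - <<'E'
import cv2
for k in(5,6): 
    p=cv2.imread(f"pics/side{k}.png"); cv2.imwrite(f"pics/side{k}c.png",cv2.resize(p[150:330,150:350],None,fx=2,fy=2))
E
```

```text
hold None 11.6 [ 0.4749 -0.155   0.1649] [ 1.81 15.11  0.28] out 15.06
hold None 12.1 [ 0.4748 -0.155   0.1649] [ 2.97 15.52  0.91] out 15.76
hold None 12.6 [ 0.4748 -0.155   0.1649] [ 2.72 16.55  0.31] out 16.68
(0.24, 0.011) None 13.37 [ 0.478  -0.1455  0.1647] [-2.56  4.62  0.12] out 3.8
(0.12, 0.011) None 14.05 [ 0.4849 -0.1337  0.1651] [ 0.36  1.81 -0.52] out 1.84
(0, 0.011) None 14.73 [ 0.4922 -0.1225  0.1651] [-0.69  1.33  0.67] out 1.11
(0, 0.02) None 15.24 [ 0.4963 -0.1145  0.165 ] [-1.32 -0.28  0.79] out -0.61
clear None 16.06 [ 0.515  -0.0795  0.1649] [ 0.24 -0.14 -0.28] out -0.08
clear None 16.36 [ 0.5151 -0.0796  0.165 ] [ 0.03  0.11 -0.44] out 0.11
up None 17.98 [ 0.5151 -0.0792  0.2997] [-0.42 -0.11 -0.14] out -0.22
```

View pics/side5c.png

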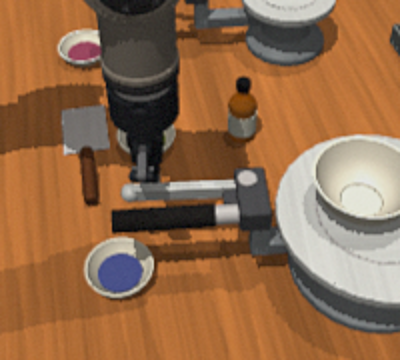

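View pics/side7.png

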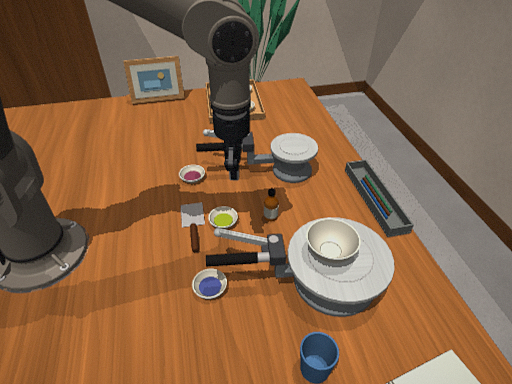

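At the hold, the lever stood short of the bar with the fingers outside it. Afterwards the ball end is back at about (217,232), where it started, and everything else is unchanged. Handing in.

```bash
python3 - <<'E'
from h import *
a=cv2.imread("pics/side0.png").astype(int); b=cv2.imread("pics/side7.png").astype(int)
print("lever patch mean diff side:",abs(a-b)[226:246,208:285].mean(), "held:",abs(a-cv2.imread("pics/side5.png"))[226:246,208:285].mean())
job.job_done(); print(env.get_state()["time"])
E
```

```text
lever patch mean diff side: 7.641125541125541 held: 49.63658008658009
the job is handed in; nothing more can be done
the job is handed in; nothing more can be done
```

I checked the large turntable's brake and handed the job in at about 18 s of the 35 s allowed; no verdict was reported.

- **Press and hold:** I pushed with the back of the closed fingers on the lever's outer face. At the stop the force climbed from about 5 N to 15 N within half a millimetre. I held it there for 1.5 s at 15–17 N, with the lever short of the bar in the picture.
- **Release:** I eased it out at about 25 mm/s. The force on the fingers fell steadily to zero. I then backed 60 mm off the lever's face and raised the gripper to 0.30 m.
- **Last checks:** The tool force was about zero. In the side picture the lever is back where it started, and nothing else in view has moved.

**Where checks disagreed:**
- **First stop reading:** The first force-triggered stop came too early, settling at only about 4.4 N, so I pressed on about 2 mm until the stop was clearly firm.
- **Lever angle:** A rough angle reading from the side camera at that point gave 0.25 rad, but it was biased by about -0.05, so I relied on the force rise instead.
- **Lever view:** The lever area still differs slightly from the first picture (mean 7.6 grey levels, against 50 while held). I took this to be the changed arm shadow, but did not check it.

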